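Hold the centrifuge lid at its balance point for a hinge repair

ROBOT

A 6-joint arm with a two-finger parallel gripper is mounted at the origin on the work surface. World frame = base frame: x ahead of the robot, y to its left, z up, the work surface at z = 0. Lengths are in m, angles in rad, forces in N, time in s.
With the tool pointing down it reaches from about 0.375 to 0.975 m from the base axis. Payload 3.8 kg.
Tool frame: the origin (TCP) lies on the centre line of the jaws, within the pads' length; the fingertips stand 8 mm ahead of it and the grasp point (between the pads) lies 11 mm behind it; z points along the fingers, y is the direction in which the jaws open and shut (so a half turn about z gives the same grasp; the last joint's range is limited). The gripper opens to 85 mm and grips with 20 to 120 N. Pads are 22 mm wide; open, the fingers measure 114 mm over their backs; the gripper's body (76 mm by 85 mm) begins 54 mm behind the grasp point. The pads swing forward as they close: fully open they stand 13 mm farther back than shut.
Start: joints at [1.296, 0.264, 1.604, -0, 1.274, -0.037], TCP at [0.159, 0.656, 0.239] pointing down, gripper open.
Joint ranges: [-2.63, 2.63], [-0.94, 2.18], [0.31, 2.57], [-1.31, 4.45], [0, 2.66], [-2.55, 2.55]. Speed limits (rad/s): [2.57, 2.57, 3.14, 3.14, 3.14, 3.14].

INTERFACE

Orientations are given as a rotation vector (axis times angle).
In Python, from workcell import bot gives the robot as it stands.
- The arm moves only by the tool arm_command, never from a script. Its arguments are lists of equal length, an entry for each row: "slide": the shift along the tool's x, y, z in m, a list of three; "angular": the turn, a rotation vector about the tool's x, y, z in degrees, a list of three; "hand": the finger opening in m, from 0 to 0.0854. A call has exactly 8 rows; each row shifts and turns the pose as measured when the row begins, along the tool's axes as they then stand; what a row does not reach is not made up. A row lasts 1/10 s, in which the tool goes at most 50 mm and 8.59 degrees, less where a joint would pass 70% of its speed; a pose out of reach is approached as far as the arm can. A call is refused whole if a number of a shift passes 0.05 or a number of a turn 8.59, either way. A call with a gripper value outside its range is refused whole. The fingers move at their own pace and stop on an object; "squeeze" is the grip in N (left out, the last holds). Time passes only in rows, so rows that do not move let the fingers close, or fill a call up. It gives the time, the measured TCP pose, the force and the opening at its end, in the units of the state.
- bot.read_state(): the state, without advancing time (a new reading comes with each control period).
- bot.read_camera(name): name is "scene" or "top" or "wrist"; returns the picture (420x560x3 uint8, red, green, blue); there is no depth.
- bot.get_calibration(name): a dict with "fx", "fy", "cx", "cy" (pixels), "R" (3x3) and "t" (3): a world point X has camera coordinates R X + t. Camera axes: x right, y down, z forward; pixel columns grow to the right and rows downward; lengths in m; the calibration is good to about 2 mm. A picture is of the moment at which its call begins: read the wrist's pose just before it. get_calibration takes no time and is no camera call; for the wrist camera it gives the pose at the moment of the call.
- bot.finish_job(): hands the job in, once; it reports no verdict.
The state is a dict: "time": time; "q": joint angles; "joint_vel": joint speeds; "joint_torque": joint torques, N m; "tool_pos": TCP position; "tcp_rot": TCP orientation; "wrist_force": force on the tool from outside, world axes, zero at the start; "torque": the same for the moment, N m; "width": opening from 0.0 (shut) to 1.0 (fully open).
Only numpy, scipy, OpenCV 4.12 (cv2) and the standard library are available. Lean on these libraries where they do the work, as an engineer would, in place of code of your own. Each camera call takes 0.05 s, during which the arm holds its last target.

TASK

I am about to tighten the hinge screws of the small bench centrifuge and need its sprung lid held for me almost in balance. Slide the latch on its front deck fully back towards the front edge, lift the lid by its bow handle until it is past its balance point, where the spring takes over its weight, without letting it fly up towards its stop, then ease it back down to a few degrees below that point and finish while still holding it there in the gripper, quite still, for as long as I need it. Leave the latch back and everything else on the bench where it stands.

Things in the scene. Friction and masses are not known exactly. Their poses are not given: they have to be found in the camera images.
- centrifuge: small white bench centrifuge, fixed, 295 mm deep, 230 mm wide, 132 mm high to the top of the shut lid; a flat deck 108 mm high in front (its own -x side), the lid behind. Origin: centre of its underside; x points from its front to its rear, y across it to its left, z up. It stands turned by up to 0.3 rad either way
- latch_knob (a point): centre of the upright black thumb knob of the slide latch, 18 mm along the machine's x, 20 mm along y, its top 41 mm above the deck; this point, 28 mm above the deck, moves with it. On the machine's centre line, shut 115 mm in front of its origin; it slides straight along the machine's -x, away from the lid. The deck beside it is bare
- latch (a joint): travel of the slide latch in m: 0 shut (it starts within 4 mm of that), 0.022 fully back at its stop; drags with about 2 N and stays where it is left. Its steel tongue, 10 mm wide, runs from the knob's rear face, 7 to 12 mm above the deck, over the lid's lip and locks the lid until it is drawn back
- lid_handle (a point): middle of the lid's steel bow handle, a round bar 12 mm thick, 100 mm long along the machine's y, its axis 40 mm above the lid's top, free beneath between two end posts; moves with the lid. Lid shut: 172 mm above the bench, 45 mm in front of the machine's origin. A grip on the bar may turn about it as the lid rises
- lid_hinge (a point): fixed point on the lid's hinge axis, in the middle of the machine's width, 120 mm behind the machine's origin (its +x) and 120 mm above the bench; the axis runs along the machine's y. With the lid shut the handle's axis lies 165 mm nearer the front and 52 mm higher than this point
- lid (a joint): opening angle of the lid in rad: 0 shut, grows as its front edge rises, stop at 1.35. A hinge spring works against its weight (0.95 kg); they balance at 0.75 (43 degrees). Below that it sinks shut by itself (1.4 N lifts it at the handle when shut, fading to nothing at balance), above it the spring carries it up to the stop
- tube_rack: white rack of small tubes, 110 x 66 x 55 mm, beside the centrifuge; bystander, as are all that follow; origins at the centre of the underside
- screwdriver: screwdriver 160 mm long lying on the bench on the other side of the centrifuge; bystander
- oil_bottle: little amber bottle, 32 mm across, 68 mm high, in front of the centrifuge; bystander
- wash_bottle: white bottle 68 mm across, 165 mm high; bystander
- slide_box: black box with grey lid, 107 x 87 x 44 mm; bystander
- petri_stack: stack of glass dishes 94 mm across, 58 mm high; bystander
- tip_box: grey and white box, 122 x 82 x 68 mm; bystander

How it is judged:
By the outcome, as a careful person would: the job done as asked, in the order asked, and still so for the second after the job is handed in, while the arm keeps its last pose, push and grip.
It also fails if it takes over 48 s, if anything falls off the work surface, if the arm or the gripper's body presses on something with over 40 N, if the wrist force passes 120 N, or if a joint passes its speed limit or range.

## Working session

There is one attempt and no reset: what is moved stays moved. The work goes in short steps, Python scripts to look and compute and a tool call to move; the robot and the scene stay as the last step left them, time stands still between calls to the robot, and variables do not carry over. Pictures are saved under pics/ and viewed, and the job is handed in when it is done.

Besides the shell and the picture viewer there is one more tool, called after "Request:" as a command line: name --argument value ..., lists and objects as JSON in quotes. arm_command: Moves the arm, as the interface text tells. Its arguments: {"type":"object","properties":{"slide":{"type":"array","items":{"type":"array","items":{"type":"number"}}},"angular":{"type":"array","items":{"type":"array","items":{"type":"number"}}},"hand":{"type":"array","items":{"type":"number"}},"squeeze":{"type":"number"}},"required":["slide","angular","hand"]}

```bash
ls; mkdir -p pics; python3 - <<'E'
from workcell import bot
import cv2
s=bot.read_state();print(s)
for n in("scene","top"):
    im=bot.read_camera(n);cv2.imwrite(f"pics/{n}0.png",im[:,:,::-1])
    c=bot.get_calibration(n);print(n,c)
E
```

```text
pics
{'time': 0.0, 'q': array([ 1.29608598e+00,  2.64754769e-01,  1.60538572e+00,  1.80346350e-05,
        1.27374460e+00, -3.68887458e-02]), 'joint_vel': array([-0.00169347,  0.00050377, -0.00116262,  0.00162547,  0.00175058,
       -0.00039396]), 'joint_torque': array([-2.36427732e-03, -5.15111947e+01, -3.67303169e+01, -2.65163389e-04,
        1.31041548e-02, -1.99237047e-05]), 'tool_pos': array([0.1588101 , 0.65529693, 0.23795463]), 'tcp_rot': array([-0.37265335, -3.119035  ,  0.00355272]), 'wrist_force': array([ 0.34134651, -0.51149184,  0.63610752]), 'torque': array([-0.01573086, -0.03338784, -0.00325159]), 'width': 0.9999147368147704}
scene {'fx': 400.8115166529127, 'fy': 400.8115166529127, 'cx': 272.23345738853783, 'cy': 209.05677354099137, 'R': array([[ 0.49111709,  0.87108594, -0.00364516],
       [ 0.74201207, -0.42053014, -0.52208475],
       [-0.45631358,  0.25369999, -0.85288582]]), 't': array([-0.26136495, -0.34742176,  1.58658586])}
top {'fx': 421.04717470304394, 'fy': 421.04717470304394, 'cx': 290.7496269967357, 'cy': 206.65908709834858, 'R': array([[ 0.01574863, -0.99986954,  0.00358807],
       [-0.99901948, -0.01588354, -0.04132555],
       [ 0.04137715, -0.00293373, -0.99913929]]), 't': array([-0.00202931,  0.55246262,  1.25187402])}
```

View pics/scene0.png

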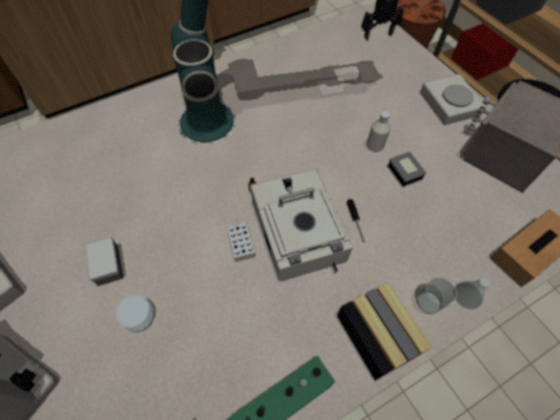

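View pics/top0.png

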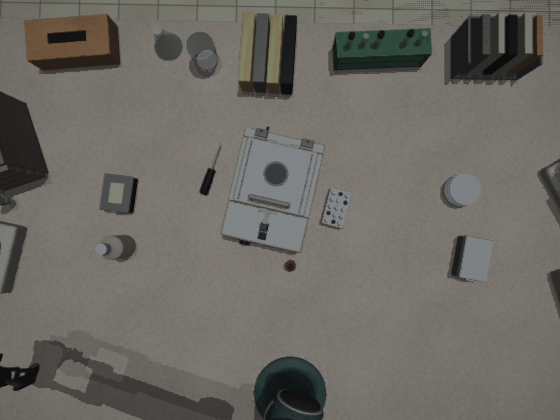

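Both views show the centrifuge: near (270,190) in top and (300,220) in scene. The handle is at about (268,201) in top and the latch at about (264,226). I'll zoom in for precise pixels.

```bash
python3 - <<'E'
import cv2
a=cv2.imread("pics/top0.png")[115:285,190:360];cv2.imwrite("pics/topz.png",cv2.resize(a,None,fx=3.5,fy=3.5,interpolation=cv2.INTER_CUBIC))
a=cv2.imread("pics/scene0.png")[160:290,225:375];cv2.imwrite("pics/scz.png",cv2.resize(a,None,fx=4.5,fy=4.5,interpolation=cv2.INTER_CUBIC))
E
```

```text
(no output)
```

View pics/topz.png

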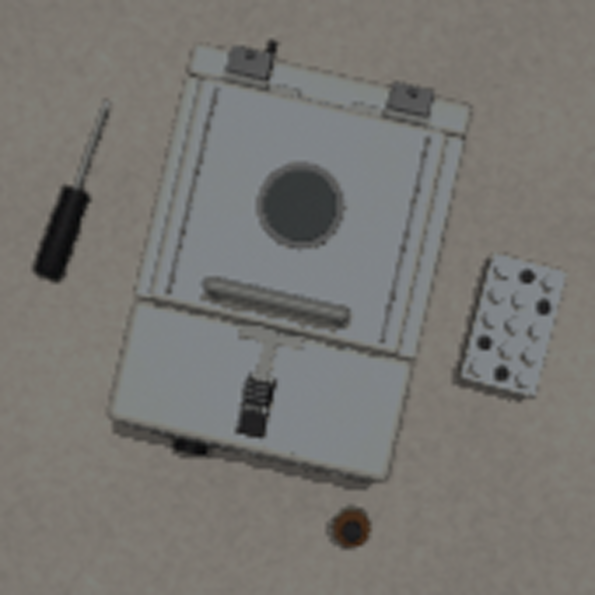

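View pics/scz.png

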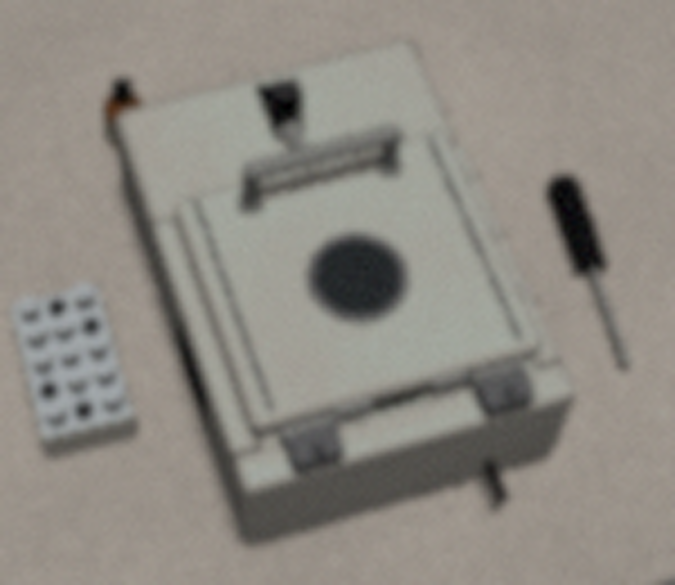

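```bash
cat >h.py <<'E'
import numpy as np
from scipy.spatial.transform import Rotation as Ro
def ray(c,u,v):
    d=c["R"].T@np.array([(u-c["cx"])/c["fx"],(v-c["cy"])/c["fy"],1]);o=-c["R"].T@c["t"];return o,d/np.linalg.norm(d)
def onz(c,u,v,z):
    o,d=ray(c,u,v);return o+d*(z-o[2])/d[2]
def tri(r):
    A=sum(np.eye(3)-np.outer(d,d) for o,d in r);b=sum((np.eye(3)-np.outer(d,d))@o for o,d in r);return np.linalg.solve(A,b)
def proj(c,X):
    p=c["R"]@X+c["t"];return np.array([c["fx"]*p[0]/p[2]+c["cx"],c["fy"]*p[1]/p[2]+c["cy"]])
E
python3 - <<'E'
from h import *
from workcell import bot
T=bot.get_calibration("top");S=bot.get_calibration("scene")
t=lambda u,v:(190+(u+.5)/3.5-.5,115+(v+.5)/3.5-.5)
s=lambda u,v:(225+(u+.5)/4.5-.5,160+(v+.5)/4.5-.5)
P={}
for n,p,z in [("FL",(113,418),.108),("FR",(385,478),.108),("hL",(205,286),.172),("hR",(350,318),.172),("knf",(252,437),.136),("knb",(258,377),.136),("kmid",(253,425),.149),("RL",(192,46),.12),("RR",(470,104),.12)]:
    P[n]=onz(T,*t(*p),z);print(n,P[n].round(4))
d=P["FL"]-P["FR"];print("front w",np.linalg.norm(d),"yaw",np.arctan2(-d[0],d[1]))
d=P["hL"]-P["hR"];print("h len",np.linalg.norm(d),"yaw",np.arctan2(-d[0],d[1]))
print("handle mid",(P["hL"]+P["hR"])/2)
# scene handle ends: right end in scene (398,132)= machine left; left end (248,165)
a=tri([ray(T,*t(205,286)),ray(S,*s(400,132))]);b=tri([ray(T,*t(350,318)),ray(S,*s(246,168))]);print("tri",a,b,(a+b)/2)
print("scene knob", [onz(S,*s(*p),.149).round(4) for p in((262,90),(300,82),(303,98))])
yaw=np.arctan2(-(P["FL"]-P["FR"])[0],(P["FL"]-P["FR"])[1])
ex=np.array([np.cos(yaw),np.sin(yaw),0])
m=(P["FL"]+P["FR"])/2;print("origin from front",m+ex*.1475);print("from handle",(P["hL"]+P["hR"])/2+ex*.045)
print("cam pos",-T["R"].T@T["t"])
E
```

```text
FL [0.4696 0.1958 0.108 ]
FR [ 0.4258 -0.0195  0.108 ]
hL [0.571  0.1191 0.172 ]
hR [0.5488 0.0101 0.172 ]
knf [0.4575 0.0841 0.136 ]
knb [0.5037 0.0803 0.136 ]
kmid [0.4671 0.0827 0.149 ]
RL [0.764  0.1382 0.12  ]
RR [ 0.7215 -0.0818  0.12  ]
front w 0.219738676558582 yaw -0.2008669155039344
h len 0.1111739400715149 yaw -0.20150718523624211
handle mid [0.55989291 0.06459229 0.172     ]
tri [0.57189897 0.12052337 0.16681899] [0.54976889 0.01215751 0.17489134] [0.56083393 0.06634044 0.17085516]
scene knob [array([0.4857, 0.0649, 0.149 ]), array([0.4928, 0.0914, 0.149 ]), array([0.5056, 0.0862, 0.149 ])]
origin from front [0.59225669 0.05875686 0.108     ]
from handle [0.60398814 0.05561394 0.172     ]
cam pos [0.5001539  0.01041867 1.27363463]
```

```bash
cat >>h.py <<'E'
def plan(s,p,Rt,quiet=False):
    R0=Ro.from_rotvec(s["tcp_rot"]);d=R0.inv().apply(np.array(p)-s["tool_pos"]);r=(R0.inv()*Rt).as_rotvec(degrees=True)
    if not quiet: print("slide mm",(d*1000).round(1),"turn deg",r.round(2),"width",round(s["width"],3),"F",s["wrist_force"].round(1),"t",round(s["time"],2))
    return d,r
def down(yaw_y):  # tool z down, tool y at heading yaw_y
    y=np.array([np.cos(yaw_y),np.sin(yaw_y),0]);z=np.array([0,0,-1.]);return Ro.from_matrix(np.array([np.cross(y,z),y,z]).T)
YAW=-0.201
ex=np.array([np.cos(YAW),np.sin(YAW),0]);ey=np.array([-np.sin(YAW),np.cos(YAW),0]);ez=np.array([0,0,1.])
E
python3 - <<'E'
from h import *
from workcell import bot
s=bot.read_state();M=Ro.from_rotvec(s["tcp_rot"]).as_matrix();print(M.round(3))
for k in range(4):
    yw=YAW+k*np.pi/2;print(k);plan(s,[.47,.083,.25],down(yw))
c=bot.get_calibration("wrist");print(M.T@(-c["R"].T@c["t"]-s["tool_pos"]),c["R"]@M)
E
```

```text
[[-0.972  0.236 -0.001]
 [ 0.236  0.972 -0.002]
 [ 0.    -0.002 -1.   ]]
0
slide mm [-437.2 -483.   -11. ] turn deg [-0.09  0.09 87.89] width 1.002 F [0.2 0.  0.3] t 0.1
1
slide mm [-437.2 -483.   -11. ] turn deg [-0.12 -0.01 -2.11] width 1.002 F [0.2 0.  0.3] t 0.1
2
slide mm [-437.2 -483.   -11. ] turn deg [-9.000e-02 -1.000e-01 -9.211e+01] width 1.002 F [0.2 0.  0.3] t 0.1
3
slide mm [-437.2 -483.   -11. ] turn deg [-1.0000e-02  1.8000e-01  1.7789e+02] width 1.002 F [0.2 0.  0.3] t 0.1
[ 8.61286741e-02  1.05163941e-05 -1.33311960e-01] [[ 5.12634089e-04  9.99999130e-01  1.21540804e-03]
 [-9.44197322e-01  8.84358591e-04 -3.29379166e-01]
 [-3.29379954e-01 -9.78734032e-04  9.44196954e-01]]
```

Request:
arm_command --slide '[[-0.027,-0.03,-0.002],[-0.027,-0.03,-0.002],[-0.027,-0.03,-0.002],[-0.027,-0.03,-0.002],[-0.027,-0.03,-0.002],[-0.027,-0.03,-0.002],[-0.027,-0.03,-0.002],[-0.027,-0.03,-0.002]]' --angular '[[0,0,-0.3],[0,0,-0.3],[0,0,-0.3],[0,0,-0.3],[0,0,0],[0,0,0],[0,0,0],[0,0,0]]' --hand '[0.0854,0.0854,0.0854,0.0854,0.0854,0.0854,0.0854,0.0854]'

```text
time: 0.9
tool_pos: [0.3174, 0.3656, 0.2487]
tcp_rot: [-0.324, -3.121, 0.015]
wrist_force: [1.1, 0.2, 1.0]
width: 0.999
```

Request:
arm_command --slide '[[-0.027,-0.03,-0.002],[-0.027,-0.03,-0.002],[-0.027,-0.03,-0.002],[-0.027,-0.03,-0.002],[-0.027,-0.03,-0.002],[-0.027,-0.03,-0.002],[-0.027,-0.03,-0.002],[0,0,0]]' --angular '[[0,0,-0.3],[0,0,-0.3],[0,0,-0.3],[0,0,0],[0,0,0],[0,0,0],[0,0,0],[0,0,0]]' --hand '[0.0854,0.0854,0.0854,0.0854,0.0854,0.0854,0.0854,0.0854]'

```text
time: 1.7
tool_pos: [0.4658, 0.1075, 0.2625]
tcp_rot: [-0.304, -3.122, 0.019]
wrist_force: [0.5, 0.3, -0.0]
width: 0.998
```

```bash
python3 - <<'E'
from h import *
from workcell import bot
import cv2,pickle
s=bot.read_state();c=bot.get_calibration("wrist");im=bot.read_camera("wrist")
print(s["tool_pos"]);plan(s,[.47,.083,.25],down(YAW+np.pi/2))
pickle.dump(c,open("w1.pkl","wb"));cv2.imwrite("pics/w1.png",im[:,:,::-1])
E
```

```text
[0.46577801 0.10748188 0.26252589]
slide mm [ -8.9 -23.   12.8] turn deg [-0.72 -0.19  0.39] width 0.998 F [ 0.5  0.3 -0. ] t 1.7
```

View pics/w1.png

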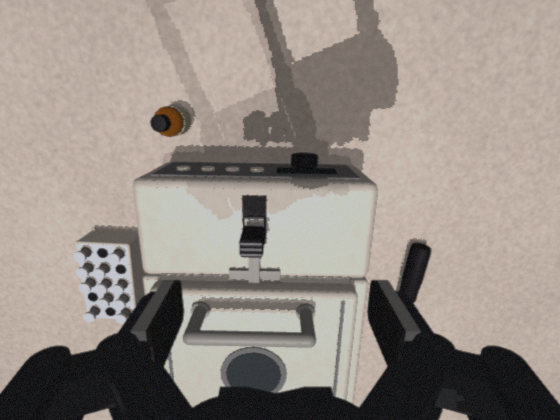

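```bash
python3 - <<'E'
import cv2
a=cv2.imread("pics/w1.png")[170:350,130:380];cv2.imwrite("pics/w1z.png",cv2.resize(a,None,fx=3.2,fy=3.2,interpolation=cv2.INTER_CUBIC))
E
```

```text
(no output)
```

View pics/w1z.png

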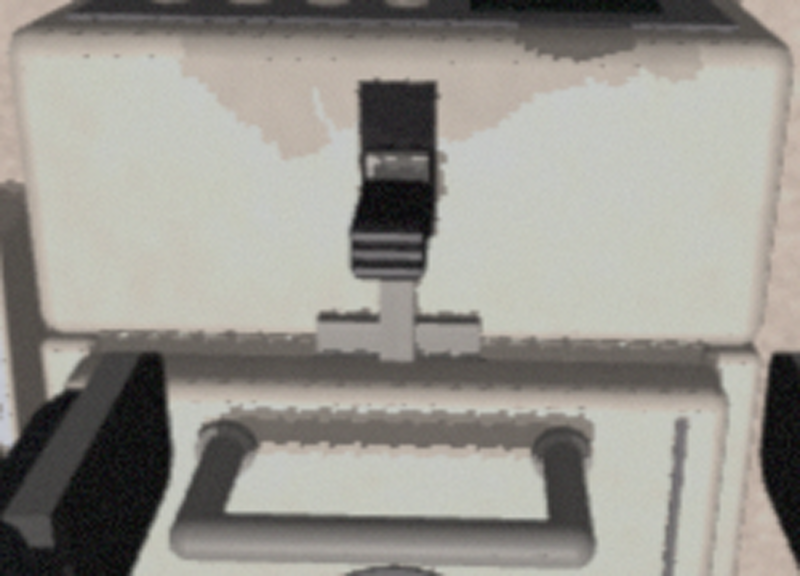

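```bash
python3 - <<'E'
from h import *
import pickle
c=pickle.load(open("w1.pkl","rb"))
t=lambda u,v:(130+(u+.5)/3.2-.5,170+(v+.5)/3.2-.5)
P={n:onz(c,*t(*p),z) for n,p,z in [("k1",(352,232),.149),("k2",(427,232),.149),("k3",(351,276),.149),("k4",(424,276),.149),("hR",(172,533),.172),("hL",(596,542),.172),("fl",(785,45),.108),("fr",(15,40),.108),("bl",(755,340),.108),("br",(50,335),.108)]}
for k,v in P.items():print(k,v.round(4))
d=P["hL"]-P["hR"];print(np.linalg.norm(d),np.arctan2(-d[0],d[1]));h=(P["hL"]+P["hR"])/2;print("h",h)
d=P["fl"]-P["fr"];print(np.linalg.norm(d),np.arctan2(-d[0],d[1]))
k=sum(P[f"k{i}"] for i in(1,2,3,4))/4;print("knob",k,"size",np.linalg.norm(P["k1"]-P["k2"]),np.linalg.norm(P["k1"]-P["k3"]))
O=h+.045*ex;print("O",O,"knob machine x,y",(k-O)@ex,(k-O)@ey)
f=(P["fl"]+P["fr"])/2;print("front mid machine",(f-O)@ex,(f-O)@ey)
E
```

```text
k1 [0.4831 0.0725 0.149 ]
k2 [0.4868 0.0916 0.149 ]
k3 [0.4953 0.0694 0.149 ]
k4 [0.4989 0.0882 0.149 ]
hR [0.5485 0.0117 0.172 ]
hL [0.5714 0.1201 0.172 ]
fl [0.4668 0.1966 0.108 ]
fr [ 0.4242 -0.0169  0.108 ]
bl [0.5589 0.1785 0.108 ]
br [ 0.5165 -0.0374  0.108 ]
0.11076653539347196 -0.20793623364261374
h [0.55995109 0.06587415 0.172     ]
0.217633965246944 -0.19696563725601188
knob [0.49102712 0.08044587 0.149     ] size 0.019363338722922015 0.012580426940509698
O [0.60404512 0.05688993 0.172     ] knob machine x,y -0.11544558170830937 0.0005177337223810847
front mid machine -0.1619111726437209 0.0006372142447988913
```

```bash
python3 - <<'E'
from h import *
from workcell import bot
s=bot.read_state();print(s["q"].round(2));plan(s,[.491,.0803,.1265],down(YAW+np.pi/2))
E
```

```text
[ 0.18 -0.13  1.98 -0.01  1.3  -1.19]
slide mm [-32.2 -21.6 135.8] turn deg [-0.67 -0.3   0.43] width 0.999 F [0.2 0.1 0.5] t 1.75
```

Request:
arm_command --slide '[[-0.016,-0.011,0.01],[-0.016,-0.011,0.01],[0,0,0.02],[0,0,0.02],[0,0,0.02],[0,0,0.015],[0,0,0.005],[0,0,0]]' --angular '[[-0.6,-0.3,0.4],[0,0,0],[0,0,0],[0,0,0],[0,0,0],[0,0,0],[0,0,0],[0,0,0]]' --hand '[0.0854,0.0854,0.0854,0.0854,0.0854,0.0854,0.0854,0.0854]'

```text
time: 2.55
tool_pos: [0.487, 0.0886, 0.1568]
tcp_rot: [-0.305, -3.121, -0.005]
wrist_force: [0.3, -0.3, 0.3]
width: 1.001
```

```bash
python3 - <<'E'
from h import *
from workcell import bot
s=bot.read_state();plan(s,[.491,.0803,.1265],down(YAW+np.pi/2))
E
```

```text
slide mm [-5.7 -7.4 30.2] turn deg [ 0.15 -0.36  0.34] width 1.001 F [ 0.3 -0.3  0.3] t 2.55
```

Request:
arm_command --slide '[[-0.005,-0.007,0.005],[-0.002,-0.002,0.01],[0,0,0.01],[0,0,0.008],[0,0,0],[0,0,0],[0,0,0],[0,0,0]]' --angular '[[0,-0.4,0.4],[0,0,0],[0,0,0],[0,0,0],[0,0,0],[0,0,0],[0,0,0],[0,0,0]]' --hand '[0.0854,0.0854,0.0854,0.0854,0.05,0.05,0.04,0.04]' --squeeze 25

```text
time: 3.35
tool_pos: [0.4941, 0.0786, 0.1235]
tcp_rot: [0.316, 3.12, 0.006]
wrist_force: [-0.1, 0.4, -0.2]
width: 0.468
```

```bash
python3 - <<'E'
from h import *
from workcell import bot
import cv2,pickle
s=bot.read_state();plan(s,[.491,.0803,.1265],down(YAW+np.pi/2))
c=bot.get_calibration("wrist");im=bot.read_camera("wrist");cv2.imwrite("pics/w2.png",im[:,:,::-1])
E
```

```text
slide mm [ 3.4  1.1 -3. ] turn deg [ 0.24  0.29 -0.06] width 0.468 F [-0.1  0.4 -0.2] t 3.35
```

View pics/w2.png

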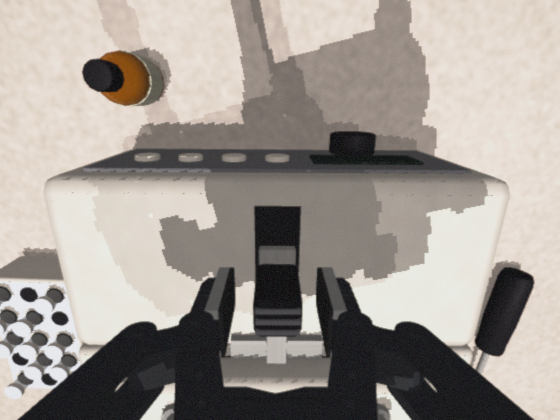

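The wrist view shows the knob (cols 255–300) centred between the pads (cols 235–318). Now I'll close the gripper.

Request:
arm_command --slide '[[0.003,0.0,-0.003],[0,0,0],[0,0,0],[0,0,0],[0,0,0],[0,0,0],[0,0,0],[0,0,0]]' --angular '[[0,0,0],[0,0,0],[0,0,0],[0,0,0],[0,0,0],[0,0,0],[0,0,0],[0,0,0]]' --hand '[0.03,0.02,0.015,0.01,0.01,0.01,0.01,0.01]' --squeeze 30

```text
time: 4.2
tool_pos: [0.4914, 0.0799, 0.1275]
tcp_rot: [0.316, 3.119, 0.008]
wrist_force: [0.1, 0.7, -1.0]
width: 0.227
```

```bash
python3 - <<'E'
from h import *
from workcell import bot
s=bot.read_state();print(s["tool_pos"]);plan(s,np.array([.491,.0803,.1265])-.024*ex,down(YAW+np.pi/2))
E
```

```text
[0.49139593 0.07989843 0.12749063]
slide mm [24.5  0.3  0.8] turn deg [ 0.32  0.38 -0.07] width 0.227 F [ 0.1  0.7 -1. ] t 4.2
```

Request:
arm_command --slide '[[0.004,0,0],[0.004,0,0],[0.004,0,0],[0.004,0,0],[0.003,0,0],[0.002,0,0],[0.001,0,0],[0,0,0]]' --angular '[[0,0,0],[0,0,0],[0,0,0],[0,0,0],[0,0,0],[0,0,0],[0,0,0],[0,0,0]]' --hand '[0.01,0.01,0.01,0.01,0.01,0.01,0.01,0.01]'

```text
time: 5.0
tool_pos: [0.4715, 0.0841, 0.1275]
tcp_rot: [0.314, 3.109, 0.007]
wrist_force: [1.8, 0.1, -1.3]
width: 0.224
```

```bash
python3 - <<'E'
from h import *
from workcell import bot
s=bot.read_state();print(s["tool_pos"]);plan(s,np.array([.491,.0803,.1265])-.024*ex,down(YAW+np.pi/2));print("F machine",s["wrist_force"]@ex,s["wrist_force"]@ey)
E
```

```text
[0.47153024 0.08408923 0.12747396]
slide mm [4.2 0.2 0.9] turn deg [ 0.36  0.92 -0.03] width 0.224 F [ 1.8  0.1 -1.3] t 5.0
F machine 1.745353862345413 0.4645139234926157
```

Request:
arm_command --slide '[[0.002,0,0],[0.002,0,0],[0.002,0,0],[0.002,0,0],[0.002,0,0],[0.002,0,0],[0.002,0,0],[0.002,0,0]]' --angular '[[0,0,0],[0,0,0],[0,0,0],[0,0,0],[0,0,0],[0,0,0],[0,0,0],[0,0,0]]' --hand '[0.01,0.01,0.01,0.01,0.01,0.01,0.01,0.01]'

```text
time: 5.8
tool_pos: [0.4713, 0.0842, 0.1276]
tcp_rot: [0.31, 3.072, 0.005]
wrist_force: [10.4, -0.7, -9.0]
width: 0.23
```

```bash
python3 - <<'E'
from h import *
from workcell import bot
s=bot.read_state();print(s["tool_pos"]);plan(s,np.array([.491,.0803,.1265])-.024*ex,down(YAW+np.pi/2));print("F machine",s["wrist_force"]@ex,s["wrist_force"]@ey)
E
```

```text
[0.47133643 0.08416529 0.12763297]
slide mm [4.  0.1 0.9] turn deg [0.5  3.06 0.01] width 0.23 F [10.4 -0.7 -9. ] t 5.8
F machine 10.312230838650024 1.3604164757274844
```

Request:
arm_command --slide '[[0,0,0],[0,0,0],[0,0,0],[0,0,0],[0,0,0],[0,0,-0.01],[0,0,-0.03],[0,0,-0.03]]' --angular '[[0,0,0],[0,0,0],[0,0,0],[0,0,0],[0,0,0],[0,0,0],[0,0,0],[0,0,0]]' --hand '[0.03,0.05,0.05,0.05,0.05,0.06,0.06,0.06]'

```text
time: 6.6
tool_pos: [0.4612, 0.0838, 0.1952]
tcp_rot: [0.311, 3.088, 0.0]
wrist_force: [-0.0, 0.5, 0.7]
width: 0.701
```

```bash
python3 - <<'E'
from h import *
from workcell import bot
import cv2,pickle
s=bot.read_state();c=bot.get_calibration("wrist");im=bot.read_camera("wrist");cv2.imwrite("pics/w3.png",im[:,:,::-1]);pickle.dump(c,open("w3.pkl","wb"))
print(s["tool_pos"],s["q"].round(2))
H=np.array([.560,.0655,.172])
for k in (0,2): plan(s,H+[0,0,.10],down(YAW+k*np.pi/2))
E
```

```text
[0.46118405 0.08382753 0.1952413 ] [ 0.13 -0.12  2.1  -0.01  1.13 -1.23]
slide mm [-103.3    2.   -72.9] turn deg [ 1.87  1.52 90.01] width 0.701 F [-0.   0.5  0.7] t 6.6
slide mm [-103.3    2.   -72.9] turn deg [ -1.52   1.87 -89.97] width 0.701 F [-0.   0.5  0.7] t 6.6
```

View pics/w3.png

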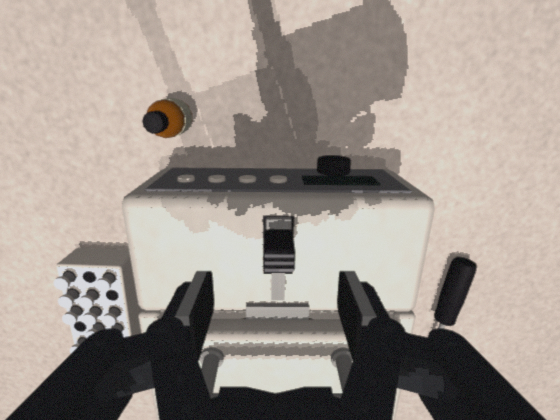

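Request:
arm_command --slide '[[0,0,-0.03],[0,0,-0.03],[0,0,-0.02],[0,0,0],[0,0,0],[0,0,0],[0,0,0],[0,0,0]]' --angular '[[0,2.4,0],[0,0,8],[0,0,8],[0,0,8],[0,0,8],[0,0,8],[0,0,8],[0,0,8]]' --hand '[0.07,0.07,0.07,0.07,0.07,0.07,0.07,0.07]'

```text
time: 7.45
tool_pos: [0.4642, 0.0846, 0.295]
tcp_rot: [1.788, 2.571, 0.026]
wrist_force: [-0.2, -0.5, 0.6]
width: 0.823
```

Request:
arm_command --slide '[[0,0,0],[0,0,0],[0,0,0],[0,0,0],[0,0,0],[0,0,0],[0,0,0],[0,0,0]]' --angular '[[0,0,8],[0,0,8],[0,0,8],[0,0,5],[0,0,0],[0,0,0],[0,0,0],[0,0,0]]' --hand '[0.06,0.06,0.06,0.06,0.06,0.06,0.06,0.06]'

```text
time: 8.25
tool_pos: [0.4642, 0.0848, 0.3]
tcp_rot: [2.395, 2.021, 0.036]
wrist_force: [-0.1, -0.3, -0.3]
width: 0.702
```

```bash
python3 - <<'E'
from h import *
from workcell import bot
import cv2,pickle
c=pickle.load(open("w3.pkl","rb"));O=np.array([.604,.0565,0])
for p in((264,259),(295,259),(264,273),(295,273)):
    k=onz(c,*p,.149);print("knob pt machine",((k-O)@ex).round(4),((k-O)@ey).round(4))
s=bot.read_state();print(s["tool_pos"],s["q"].round(2))
H=np.array([.560,.0655,.172])
plan(s,H+[0,0,.08],down(YAW))
c=bot.get_calibration("top");im=bot.read_camera("top");cv2.imwrite("pics/t2.png",cv2.resize(im[115:285,190:360,::-1],None,fx=3.5,fy=3.5,interpolation=cv2.INTER_CUBIC))
E
```

```text
knob pt machine -0.1383 -0.0085
knob pt machine -0.1383 0.0105
knob pt machine -0.1284 -0.0086
knob pt machine -0.1284 0.0107
[0.46420241 0.08483076 0.29997306] [ 0.12 -0.18  1.95  0.01  1.34  0.29]
slide mm [-3.6 96.7 50. ] turn deg [ 1.18 -0.74  1.85] width 0.702 F [-0.1 -0.3 -0.3] t 8.25
```

View pics/t2.png

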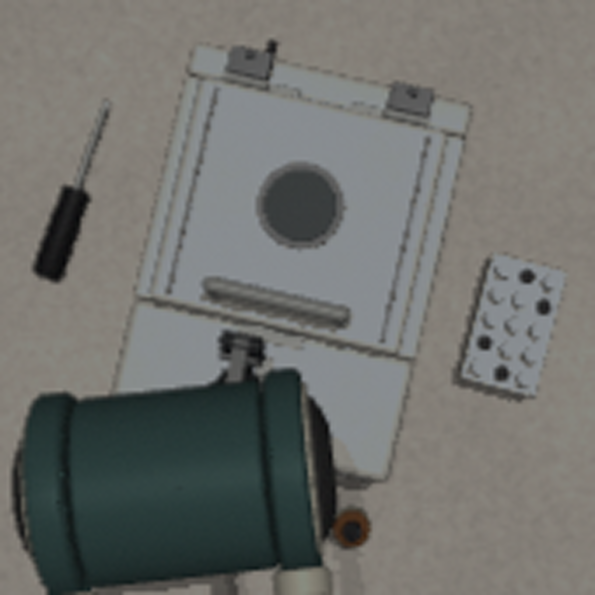

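Request:
arm_command --slide '[[-0.002,0.03,0.01],[-0.002,0.03,0.01],[0,0.03,0.01],[0,0.006,0.01],[0,0,0.01],[0,0,0],[0,0,0],[0,0,0]]' --angular '[[1.2,-0.7,1.8],[0,0,0],[0,0,0],[0,0,0],[0,0,0],[0,0,0],[0,0,0],[0,0,0]]' --hand '[0.06,0.06,0.06,0.06,0.06,0.06,0.06,0.06]'

```text
time: 9.1
tool_pos: [0.5582, 0.0632, 0.2491]
tcp_rot: [-2.427, -1.991, 0.001]
wrist_force: [-0.9, 0.6, 0.2]
width: 0.701
```

```bash
python3 - <<'E'
from h import *
from workcell import bot
import cv2,pickle
s=bot.read_state();c=bot.get_calibration("wrist");im=bot.read_camera("wrist");cv2.imwrite("pics/w4.png",im[:,:,::-1])
print(s["tool_pos"],s["q"].round(2))
H=np.array([.560,.0655,.161])
plan(s,H,down(YAW))
E
```

```text
[0.55820146 0.06315072 0.24907083] [0.07 0.05 1.84 0.   1.26 0.26]
slide mm [ 2.6  1.5 88.1] turn deg [-0.13 -0.06  0.23] width 0.701 F [-0.9  0.6  0.2] t 9.1
```

View pics/w4.png

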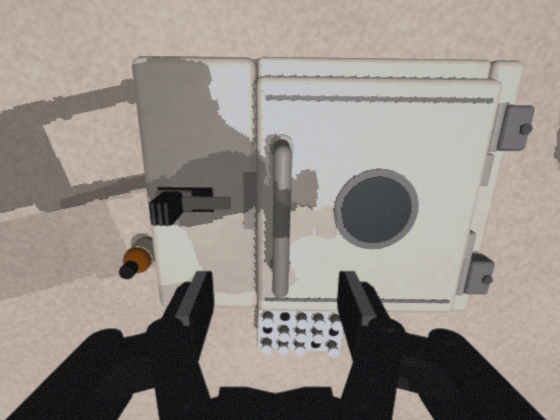

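The view shows the tongue ending at col 230, clear of the lid edge at col 257. The bar (col 282) lies between the pads, so I'll descend.

Request:
arm_command --slide '[[0.003,0.002,0.02],[0,0,0.02],[0,0,0.02],[0,0,0.015],[0,0,0.008],[0,0,0],[0,0,0],[0,0,0]]' --angular '[[0,0,0],[0,0,0],[0,0,0],[0,0,0],[0,0,0],[0,0,0],[0,0,0],[0,0,0]]' --hand '[0.06,0.06,0.06,0.06,0.06,0.06,0.06,0.06]'

```text
time: 9.95
tool_pos: [0.5632, 0.0674, 0.1716]
tcp_rot: [2.423, 1.991, 0.017]
wrist_force: [0.4, -0.3, -0.4]
width: 0.704
```

```bash
python3 - <<'E'
from h import *
from workcell import bot
import cv2,pickle
s=bot.read_state();c=bot.get_calibration("wrist");im=bot.read_camera("wrist");cv2.imwrite("pics/w5.png",im[:,:,::-1])
print(s["tool_pos"],s["q"].round(2))
H=np.array([.560,.0655,.161])
plan(s,H,down(YAW))
E
```

```text
[0.5632104  0.06739458 0.17164895] [0.07 0.11 1.92 0.   1.1  0.27]
slide mm [-2.5 -2.9 10.6] turn deg [ 0.64 -0.29  0.34] width 0.704 F [ 0.4 -0.3 -0.4] t 9.95
```

View pics/w5.png

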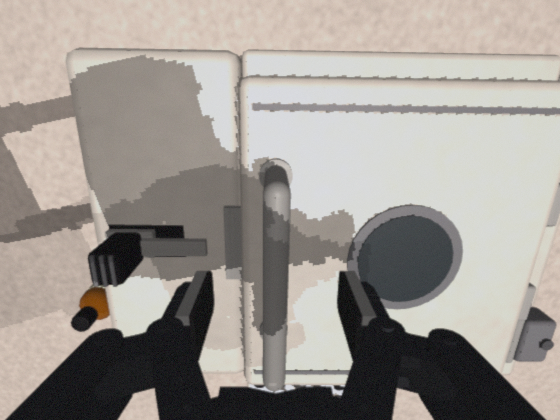

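Request:
arm_command --slide '[[-0.002,-0.001,0.005],[0,0,0.005],[0,0,0],[0,0,0],[0,0,0],[0,0,0],[0,0,0],[0,0,0]]' --angular '[[0.6,-0.3,0.3],[0,0,0],[0,0,0],[0,0,0],[0,0,0],[0,0,0],[0,0,0],[0,0,0]]' --hand '[0.06,0.06,0.05,0.04,0.03,0.03,0.025,0.025]'

```text
time: 10.8
tool_pos: [0.5634, 0.0655, 0.1628]
tcp_rot: [2.431, 1.986, 0.004]
wrist_force: [0.3, 0.2, 0.6]
width: 0.295
```

```bash
python3 - <<'E'
from h import *
from workcell import bot
import cv2,pickle
s=bot.read_state();c=bot.get_calibration("wrist");im=bot.read_camera("wrist");cv2.imwrite("pics/w6.png",im[:,:,::-1])
print(s["tool_pos"],s["q"].round(2))
H=np.array([.560,.0655,.161])
plan(s,H,down(YAW))
E
```

```text
[0.56338962 0.065473   0.16284167] [ 0.07  0.12  1.92 -0.    1.1   0.27]
slide mm [-0.7 -3.3  1.8] turn deg [ 0.2  -0.02  0.  ] width 0.295 F [0.3 0.2 0.6] t 10.8
```

View pics/w6.png

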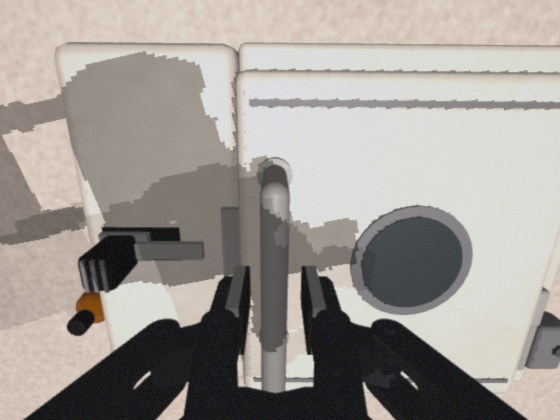

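Request:
arm_command --slide '[[0,-0.003,0.002],[0,0,0],[0,0,0],[0,0,0],[0,0,0],[0,0,0],[0,0,0],[0,0,0]]' --angular '[[0,0,0],[0,0,0],[0,0,0],[0,0,0],[0,0,0],[0,0,0],[0,0,0],[0,0,0]]' --hand '[0.02,0.015,0.01,0.004,0.004,0.004,0.004,0.004]' --squeeze 30

```text
time: 11.65
tool_pos: [0.5628, 0.0657, 0.1613]
tcp_rot: [2.428, 1.983, 0.011]
wrist_force: [2.4, -0.5, -1.7]
width: 0.131
```

```bash
cat >>h.py <<'E'
HG=np.array([.604,.0565,.120])+.120*ex
Rr=np.hypot(.165,.052);A0=np.arctan2(.052,.165)
def lid(s):
    g=s["tool_pos"]+Ro.from_rotvec(s["tcp_rot"]).apply([0,0,-.011])
    v=g-HG;f=-(v@ex);u=v[2];return np.arctan2(u,f)-A0,np.hypot(u,f),v@ey
def hp(a): return HG+Rr*(-np.cos(A0+a)*ex+np.sin(A0+a)*ez)
E
python3 - <<'E'
from h import *
from workcell import bot
s=bot.read_state();print(s["tool_pos"],lid(s));plan(s,[.560,.0655,.161],down(YAW))
for a in (0,.1,.2,.3,.4,.5,.6,.7,.75,.83):print(a,((hp(a)-hp(0))@ex*1000).round(1),((hp(a)-hp(0))[2]*1000).round(1))
E
```

```text
[0.56275203 0.0657344  0.16133411] (np.float64(0.006510006436391047), np.float64(0.17058975769956092), np.float64(0.0008013569621205074))
slide mm [-0.8 -2.7  0.3] turn deg [ 0.54 -0.06 -0.02] width 0.131 F [ 2.4 -0.5 -1.7] t 11.65
0 0.0 0.0
0.1 6.0 16.2
0.2 13.6 31.7
0.3 22.7 46.4
0.4 33.3 60.1
0.5 45.1 72.7
0.6 58.2 84.1
0.7 72.3 94.1
0.75 79.7 98.5
0.83 92.0 104.9
```

Request:
arm_command --slide '[[0,0.001,-0.004],[0,0.001,-0.004],[0,0.0015,-0.004],[0,0.0015,-0.004],[0,0.002,-0.004],[0,0.002,-0.004],[0,0.002,-0.004],[0,0.002,-0.004]]' --angular '[[0,0,0],[0,0,0],[0,0,0],[0,0,0],[0,0,0],[0,0,0],[0,0,0],[0,0,0]]' --hand '[0.004,0.004,0.004,0.004,0.004,0.004,0.004,0.004]'

```text
time: 12.45
tool_pos: [0.5757, 0.063, 0.1936]
tcp_rot: [2.43, 1.983, 0.008]
wrist_force: [4.6, 0.2, -5.7]
width: 0.127
```

```bash
sed -i 's/HG=.*/HG=np.array([.604,.0565,.120])+.1225*ex/' h.py; cat >>h.py <<'E'
def rep(targets=()):
    from workcell import bot
    s=bot.read_state();a,r,y=lid(s);print("lid",round(a,3),"r",round(r*1000,1),"y",round(y*1000,1),"Fx,y,z machine",(s["wrist_force"]@ex).round(1),(s["wrist_force"]@ey).round(1),s["wrist_force"][2].round(1))
    for t in targets:
        print(t,end=" ");plan(s,hp(t)+Ro.from_rotvec(s["tcp_rot"]).apply([0,0,.011]),down(YAW))
    return s
E
python3 -c "
from h import *
rep((.3,.4,.5))"
```

```text
lid 0.203 r 173.6 y 0.7 Fx,y,z machine 4.5 1.2 -5.7
0.3 slide mm [ -0.7   9.5 -13.8] turn deg [ 0.43 -0.05 -0.03] width 0.127 F [ 4.6  0.2 -5.7] t 12.45
0.4 slide mm [ -0.7  20.1 -27.4] turn deg [ 0.43 -0.05 -0.03] width 0.127 F [ 4.6  0.2 -5.7] t 12.45
0.5 slide mm [ -0.6  32.1 -39.9] turn deg [ 0.43 -0.05 -0.03] width 0.127 F [ 4.6  0.2 -5.7] t 12.45
```

Request:
arm_command --slide '[[0,0.0035,-0.005],[0,0.0035,-0.005],[0,0.004,-0.005],[0,0.004,-0.005],[0,0.004,-0.005],[0,0.0045,-0.005],[0,0.005,-0.005],[0,0.005,-0.005]]' --angular '[[0,0,0],[0,0,0],[0,0,0],[0,0,0],[0,0,0],[0,0,0],[0,0,0],[0,0,0]]' --hand '[0.004,0.004,0.004,0.004,0.004,0.004,0.004,0.004]'

```text
time: 13.25
tool_pos: [0.6064, 0.0564, 0.2365]
tcp_rot: [-2.432, -1.985, 0.004]
wrist_force: [0.4, -0.3, -3.3]
width: 0.125
```

```bash
python3 -c "
from h import *
rep((.6,.7,.8))"
```

```text
lid 0.51 r 175.1 y 0.4 Fx,y,z machine 0.5 -0.2 -3.3
0.6 slide mm [-0.4 13.3 -8.7] turn deg [-0.19  0.02 -0.02] width 0.125 F [ 0.4 -0.3 -3.3] t 13.25
0.7 slide mm [ -0.4  27.4 -18.7] turn deg [-0.19  0.02 -0.02] width 0.125 F [ 0.4 -0.3 -3.3] t 13.25
0.8 slide mm [ -0.4  42.4 -27.3] turn deg [-0.19  0.02 -0.02] width 0.125 F [ 0.4 -0.3 -3.3] t 13.25
```

Request:
arm_command --slide '[[0,0.003,-0.003],[0,0.003,-0.003],[0,0.003,-0.0025],[0,0.0035,-0.0025],[0,0.0035,-0.0025],[0,0.0035,-0.0025],[0,0.0035,-0.0025],[0,0.003,-0.002]]' --angular '[[0,0,0],[0,0,0],[0,0,0],[0,0,0],[0,0,0],[0,0,0],[0,0,0],[0,0,0]]' --hand '[0.004,0.004,0.004,0.004,0.004,0.004,0.004,0.004]'

```text
time: 14.05
tool_pos: [0.6348, 0.0504, 0.2603]
tcp_rot: [-2.433, -1.986, 0.002]
wrist_force: [-2.2, 0.0, 0.0]
width: 0.13
```

```bash
python3 - <<'E'
from h import *
from workcell import bot
import cv2
rep((.75,.8,.83))
for n in("scene","wrist"):
    im=bot.read_camera(n)[:,:,::-1]
    if n=="scene": im=cv2.resize(im[120:300,200:400],None,fx=3.3,fy=3.3)
    cv2.imwrite(f"pics/l1{n}.png",im)
E
```

```text
lid 0.724 r 176.6 y 0.2 Fx,y,z machine -2.1 -0.4 0.0
0.75 slide mm [-0.2  5.8  0.7] turn deg [-0.1   0.03 -0.02] width 0.13 F [-2.2  0.   0. ] t 14.05
0.8 slide mm [-0.2 13.4 -3.4] turn deg [-0.1   0.03 -0.02] width 0.13 F [-2.2  0.   0. ] t 14.05
0.83 slide mm [-0.2 18.1 -5.6] turn deg [-0.1   0.03 -0.02] width 0.13 F [-2.2  0.   0. ] t 14.05
```

View pics/l1scene.png

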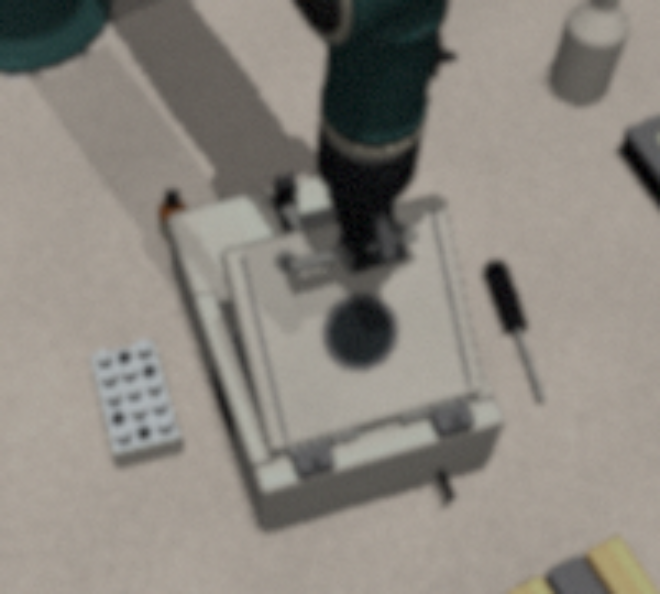

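View pics/l1wrist.png

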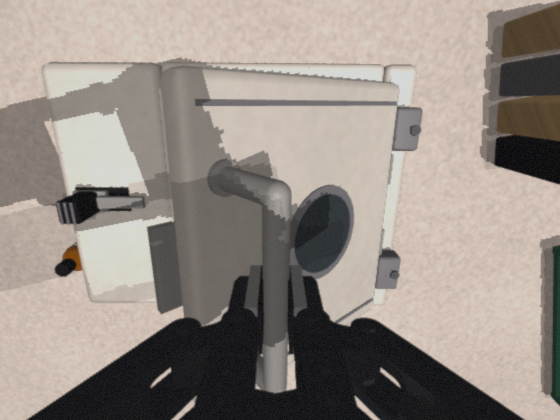

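Jaws pin the bar along machine x, while along the pads the bar has rolled about 4 mm. I'll therefore take the lid angle from x, which gives about 0.71 now. Next I'll go slowly past balance.

Request:
arm_command --slide '[[0,0.002,-0.001],[0,0.002,-0.001],[0,0.002,-0.001],[0,0.002,-0.001],[0,0.002,-0.001],[0,0.002,-0.001],[0,0.002,-0.001],[0,0.002,-0.001]]' --angular '[[0,0,0],[0,0,0],[0,0,0],[0,0,0],[0,0,0],[0,0,0],[0,0,0],[0,0,0]]' --hand '[0.004,0.004,0.004,0.004,0.004,0.004,0.004,0.004]'

```text
time: 14.95
tool_pos: [0.6518, 0.0468, 0.2704]
tcp_rot: [2.434, 1.987, -0.001]
wrist_force: [-1.5, -0.7, 2.6]
width: 0.126
```

```bash
cat >>h.py <<'E'
def lidx(s):
    g=s["tool_pos"]+Ro.from_rotvec(s["tcp_rot"]).apply([0,0,-.011]);f=-((g-HG)@ex)
    a=np.arccos(f/Rr)-A0;print("f",(f*1000).round(1),"x-angle",a.round(3),"bar z",(HG[2]+Rr*np.sin(A0+a)).round(4),"g z",g[2].round(4));return a
E
python3 -c "
from h import *
s=rep((.83,));lidx(s)"
```

```text
lid 0.837 r 177.4 y 0.0 Fx,y,z machine -1.3 -0.9 2.6
0.83 slide mm [-0.   0.7  4.5] turn deg [-0.03  0.04 -0.03] width 0.126 F [-1.5 -0.7  2.6] t 14.95
f 73.7 x-angle 0.825 bar z 0.2765 g z 0.2814
```

```bash
python3 - <<'E'
from h import *
from workcell import bot
import cv2,pickle
for n in("scene","wrist","top"):
    c=bot.get_calibration(n);im=bot.read_camera(n)[:,:,::-1];pickle.dump(c,open(f"p_{n}.pkl","wb"))
    cv2.imwrite(f"pics/p_{n}.png",im)
    if n!="wrist": cv2.imwrite(f"pics/pz_{n}.png",cv2.resize(im[120:280,200:380],None,fx=3.5,fy=3.5,interpolation=cv2.INTER_CUBIC))
E
```

```text
(no output)
```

View pics/pz_scene.png

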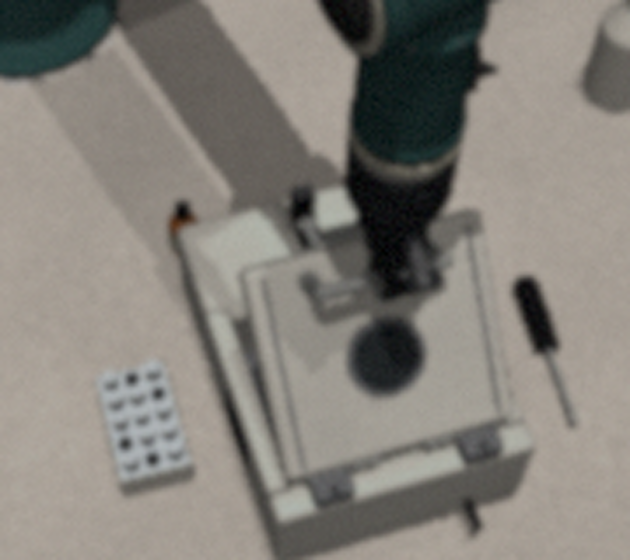

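View pics/p_wrist.png

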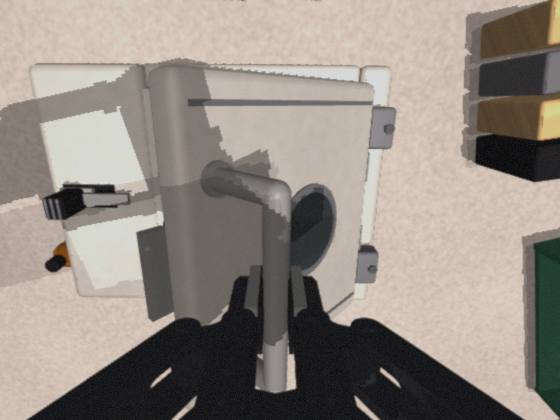

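View pics/pz_top.png

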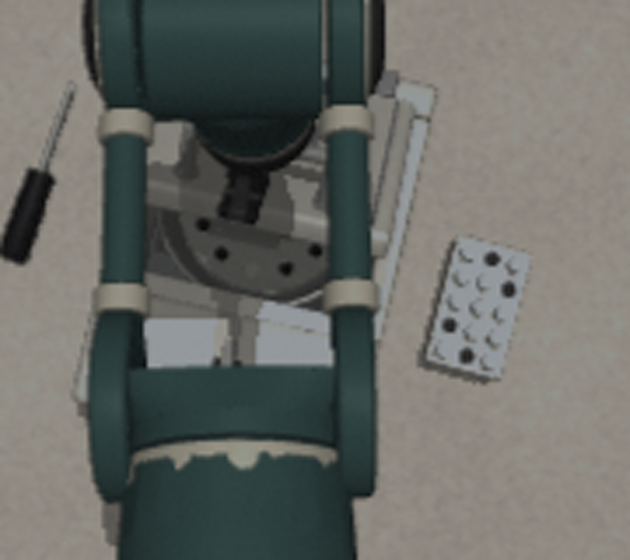

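```bash
python3 - <<'E'
from h import *
import pickle
L=lambda n:pickle.load(open(f"p_{n}.pkl","rb"))
S=L("scene");W=L("wrist");T=L("top")
z=lambda u,v,f,a,b:(a+(u+.5)/f-.5,b+(v+.5)/f-.5)
m=lambda p:np.array([(p-HG)@ex,(p-HG)@ey,p[2]-HG[2]])
d0=onz(T,*z(301,205,3.5,190,115),.132);d1=onz(S,*z(357,277,4.5,225,160),.132)
print("disc shut top",m(d0),"scene",m(d1))
r=[ray(S,*z(386,357,3.5,200,120)),ray(W,311,231)]
p=m(tri(r));print("tri",p)
q0=m((d0+d1)/2);print("angle tri",np.arctan2(p[2],-p[0])-np.arctan2(q0[2],-q0[0]),np.hypot(p[0],p[2]),np.hypot(q0[0],q0[2]))
# ray-circle in machine xz
for n,(o,d) in zip("SW",r):
    R=np.hypot(q0[0],q0[2])
    for a in np.arange(0.6,1.0,.05):
        an=a+np.arctan2(q0[2],-q0[0]);X=HG+q0[1]*ey+R*(-np.cos(an)*ex+np.sin(an)*ez)
        c=S if n=="S" else W;print(n,a.round(2),proj(c,X).round(1))
print(z(386,357,3.5,200,120))
E
```

```text
disc shut top [-8.79160189e-02  2.78228086e-05  1.20000000e-02] scene [-8.79380536e-02 -4.30824996e-05  1.20000000e-02]
tri [-0.04946965 -0.00056701  0.07361953]
angle tri 0.8434967138569234 0.08869656704154968 0.0887421191235269
S 0.6 [307.7 219.3]
S 0.65 [308.2 219.6]
S 0.7 [308.6 220. ]
S 0.75 [309.1 220.5]
S 0.8 [309.7 221. ]
S 0.85 [310.2 221.7]
S 0.9 [310.7 222.4]
S 0.95 [311.3 223.1]
W 0.6 [286.8 223.1]
W 0.65 [291.2 224.6]
W 0.7 [295.8 226.2]
W 0.75 [300.9 227.7]
W 0.8 [306.2 229.1]
W 0.85 [311.7 230.4]
W 0.9 [317.6 231.7]
W 0.95 [323.7 232.9]
(309.92857142857144, 221.64285714285714)
```

Two-view triangulation of the lid's window disc gives 0.84 rad, against 0.825 from the bar's x. The lid is past balance and under control. Now I'll ease it down to about 0.68.

Request:
arm_command --slide '[[0,-0.001,0.0005],[0,-0.0015,0.0005],[0,-0.0015,0.001],[0,-0.0015,0.001],[0,-0.0015,0.001],[0,-0.0015,0.001],[0,-0.0015,0.001],[0,-0.0015,0.001]]' --angular '[[0,0,0],[0,0,0],[0,0,0],[0,0,0],[0,0,0],[0,0,0],[0,0,0],[0,0,0]]' --hand '[0.004,0.004,0.004,0.004,0.004,0.004,0.004,0.004]'

```text
time: 15.9
tool_pos: [0.6415, 0.049, 0.2649]
tcp_rot: [2.43, 1.984, 0.006]
wrist_force: [-1.2, -0.3, 3.7]
width: 0.124
```

```bash
python3 -c "
from h import *
s=rep((.68,));lidx(s)"
```

```text
lid 0.77 r 177.2 y 0.1 Fx,y,z machine -1.1 -0.5 3.7
0.68 slide mm [ -0.1 -11.4  11.6] turn deg [ 0.35 -0.   -0.02] width 0.124 F [-1.2 -0.3  3.7] t 15.9
f 84.3 x-angle 0.757 bar z 0.2711 g z 0.2759
```

Request:
arm_command --slide '[[0,-0.0015,0.001],[0,-0.0015,0.001],[0,-0.0015,0.001],[0,-0.0015,0.001],[0,-0.0015,0.001],[0,-0.0015,0.001],[0,-0.0015,0.001],[0,-0.001,0.0005]]' --angular '[[0,0,0],[0,0,0],[0,0,0],[0,0,0],[0,0,0],[0,0,0],[0,0,0],[0,0,0]]' --hand '[0.004,0.004,0.004,0.004,0.004,0.004,0.004,0.004]'

```text
time: 16.7
tool_pos: [0.6306, 0.0513, 0.2577]
tcp_rot: [2.428, 1.982, 0.011]
wrist_force: [-0.4, -0.9, 2.1]
width: 0.128
```

```bash
python3 - <<'E'
from h import *
from workcell import bot
import cv2,pickle
s=rep((.68,));lidx(s)
for n in("scene","wrist","top"):
    c=bot.get_calibration(n);im=bot.read_camera(n)[:,:,::-1];pickle.dump(c,open(f"q_{n}.pkl","wb"))
    cv2.imwrite(f"pics/q_{n}.png",im)
    if n!="wrist": cv2.imwrite(f"pics/qz_{n}.png",cv2.resize(im[120:280,200:380],None,fx=3.5,fy=3.5,interpolation=cv2.INTER_CUBIC))
W=pickle.load(open("q_wrist.pkl","rb"))
r=np.hypot(.0879,.012);b=np.arctan2(.012,.0879)
for a in (.6,.65,.7,.75): print(a,proj(W,HG+r*(-np.cos(a+b)*ex+np.sin(a+b)*ez)).round(1))
E
```

```text
lid 0.695 r 176.8 y 0.2 Fx,y,z machine -0.3 -1.0 2.1
0.68 slide mm [-0.2 -0.1  4.5] turn deg [ 0.57 -0.03 -0.02] width 0.128 F [-0.4 -0.9  2.1] t 16.7
f 95.5 x-angle 0.68 bar z 0.2642 g z 0.2687
0.6 [318.5 229.9]
0.65 [323.6 231.6]
0.7 [329.  233.3]
0.75 [334.7 234.9]
```

View pics/q_wrist.png

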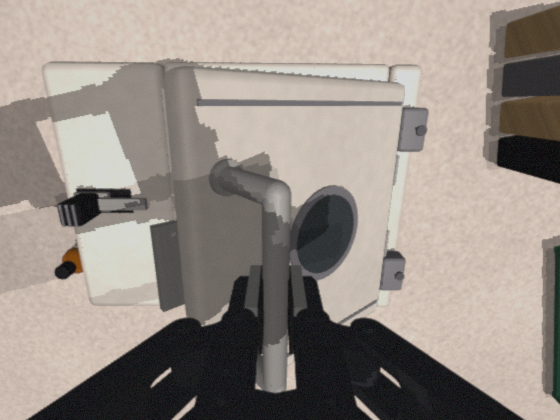

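View pics/q_scene.png

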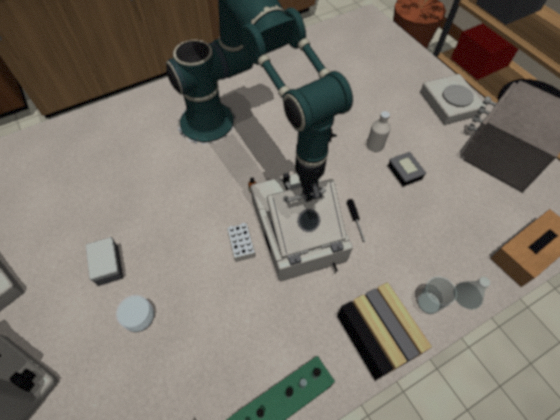

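The disc centre at about (326,232) in the wrist view corresponds to about 0.67 rad, agreeing with 0.68 from the bar. The latch is back and the bystanders are undisturbed. I'll settle and check that it stays still.

Request:
arm_command --slide '[[0,0,0],[0,0,0],[0,0,0],[0,0,0],[0,0,0],[0,0,0],[0,0,0],[0,0,0]]' --angular '[[0,0,0],[0,0,0],[0,0,0],[0,0,0],[0,0,0],[0,0,0],[0,0,0],[0,0,0]]' --hand '[0.004,0.004,0.004,0.004,0.004,0.004,0.004,0.004]'

```text
time: 17.65
tool_pos: [0.6304, 0.0514, 0.2577]
tcp_rot: [2.428, 1.983, 0.009]
wrist_force: [-1.2, 0.2, 2.6]
width: 0.126
```

```bash
python3 - <<'E'
from h import *
from workcell import bot
s=rep();lidx(s);print(np.abs(s["joint_vel"]).max())
for i in range(6): bot.read_camera("top")
s=rep();lidx(s);print(np.abs(s["joint_vel"]).max(),s["time"],s["width"])
E
```

```text
lid 0.694 r 176.8 y 0.2 Fx,y,z machine -1.2 -0.0 2.6
f 95.7 x-angle 0.68 bar z 0.2641 g z 0.2686
0.0021985035876288545
lid 0.694 r 176.7 y 0.2 Fx,y,z machine -1.0 -0.3 3.2
f 95.6 x-angle 0.68 bar z 0.2642 g z 0.2686
0.0020606135390313814 17.95 0.12090278368107271
```

Still and steady, so I'm handing it in.

```bash
python3 -c "
from workcell import bot
print(bot.finish_job())"
```

```text
the job is handed in; nothing more can be done
None
```

The lid is held still in the gripper about 4° below its balance point, with the latch fully back. I handed the job in at 18.0 s, well inside the 48 s limit.

- **Latch:** I drew it back until it stopped moving, with the wrist force rising to about 10 N at the stop. The hand moved about 20 mm along the travel. A later picture showed the tongue clear of the lid.
- **Past balance:** I gripped the bow handle and raised the lid slowly to 0.825 rad by the arm's position (balance is 0.75). Measuring the lid's window disc in two camera views gave 0.84 rad.
- **Final hold:** I eased it back down to 0.68 rad by the arm's position, and the wrist camera agreed at about 0.67. Over a last 0.3 s check with no commands, neither the lid angle nor the arm changed, with about 3 N at the wrist.
- **Other items:** The last pictures showed nothing else on the bench out of place, judged by eye.

Two readings disagreed slightly. The bar rolled about 4 mm along the finger pads during the lift, so the angle taken from the grip point alone reads 0.694 rad instead of 0.68. That is still about 3° below balance. The bar also sat about 2.5 mm further back than the cameras first showed, and I corrected the hinge estimate for that before lifting.

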